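# Shift the bench winder into third

### The arm

A 6-joint arm with a two-finger parallel gripper is mounted at the origin on the work surface. World frame = base frame: x ahead of the robot, y to its left, z up, the work surface at z = 0. Lengths are in m, angles in rad, forces in N, time in s.
With the tool pointing down it reaches from about 0.3 to 0.75 m from the base axis. Payload 8.5 kg.
Tool frame: the origin (TCP) lies midway between the tips of the shut fingers; the grasp point (between the pads) lies 19 mm behind it (hold_point_z is the distance from the TCP to the grasp point, in m); z points along the fingers, y is the line along which they close (so a half turn about z gives the same grasp; the last joint's range is limited). The gripper opens to 88 mm and grips with 3 to 60 N. Pads are 18 mm wide; open, the fingers measure 123 mm over their backs; the gripper's body (75 mm by 187 mm) begins 45 mm behind the grasp point.
Start: joints at [-1.429, 0.381, 1.297, -0, 1.464, -0.215], TCP at [0.192, -0.515, 0.2] pointing down, gripper open.
Joint ranges: [-3.11, 3.11], [-0.89, 2.33], [0.22, 2.48], [-1.42, 4.56], [0.17, 2.85], [-2.88, 2.88]. Speed limits (rad/s): [2.39, 2.39, 3.14, 3.14, 3.14, 3.14].

### API

Orientations are given as a unit quaternion [w, x, y, z].
In Python, from bench import * gives the robot as it stands.
- The arm moves only by the tool drive_tool, never from a script. Its argument "series" is a list of rows, each a list of 3 entries, a list of its own where there are three numbers: the shift along the world's x, y, z normalised to -1 to 1, where 1 is 0.3 m, then the turn about the world's z normalised to -1 to 1, where 1 is 90 degrees, then the opening, from 0 (shut) to 1 (fully open). In form: [[[tx, ty, tz], yaw, gripper], ...]. A call has 1 to 8 rows; each row is the pose to reach, as a shift and turn from the pose commanded when the call began; what a row does not reach only later rows make up. A row lasts 1/12 s, in which the tool goes at most 41.7 mm and 7.16 degrees, less where a joint would pass 70% of its speed; a pose out of reach is approached as far as the arm can. A call with a number of a shift or a turn outside -1 to 1 is refused whole. A call with a gripper value outside its range is refused whole. The fingers move at their own pace and stop on an object; the grip force is fixed at half the most. Time passes only in rows, so rows that repeat a pose let the fingers close. It gives the time, the measured TCP pose, the force, the opening and the grip force at its end, in the units of the state.
- get_state(): the state, without advancing time (a new reading comes with each control period).
- capture(name): name is "scene" or "top" or "wrist"; returns a dict with "color" (420x560x3 uint8, blue, green, red), "z_map" (420x560 float32, m along the optical axis (not along the pixel's ray), 0 where there is no reading), "camera_matrix" (3x3 intrinsics, pixels), "D" ([k1, k2, p1, p2, k3] as OpenCV has them; the pictures are not rectified), "R" (3x3) and "t" (3): a world point X has camera coordinates R X + t. Camera axes: x right, y down, z forward; pixel columns grow to the right and rows downward; lengths in m; the calibration is good to about 2 mm. A picture is of the moment at which its call begins.
- finish_job(): hands the job in; it is judged then, once.
The state is a dict: "t": time; "joints": joint angles; "joint_vel": joint speeds; "tau": joint torques, N m; "position": TCP position; "eef_rot": TCP orientation; "ft_force": force on the tool from outside, world axes, zero at the start; "moment": the same for the moment, N m; "width": finger opening in m; "grasp_force": force on a finger pad.
Only numpy, scipy, OpenCV 4.12 (cv2) and the standard library are available. Lean on these libraries where they do the work, as an engineer would, in place of code of your own. Each camera call takes 0.05 s, during which the arm holds its last target. There are 200 camera calls.

### The job

Put the bench coil winder into third gear for the next reel: push the red-knobbed gearstick with your fingertips into neutral, across to the operator's right, then forward, away from the operator, fully home into the third slot (the one with three yellow dots), and take your hand away. Push it gently and never take the stick or its knob between the fingers; leave the bobbin, spray can and screwdriver where they stand.

Things in the scene. Friction and masses are not known exactly. Their poses are not given: they have to be found in the camera images.
- winder: Bench coil winder, fixed: blue box 220 (x) x 300 (y) x 110 mm high, grey deck; on its +y side an empty black reel of 130 mm diameter on a spindle (out to y = 250, 140 mm high). Origin on the table right under the centre of the H gate; x axis points forward (away from the operator's side, where the dial is), y to the operator's left, z up.
- gate (a point): Centre of the gate plate's top, 122 mm above the winder's origin, same axes. Aluminium plate 112 x 104 mm with an H opening: two slots along x, 18 mm wide, at y = +22 and y = -22, from x = -42 to 42, joined by a neutral crossing along y, 20 mm wide (x = -10 to 10). First slot forward left, second back left, third forward right, fourth back right.
- third (a point): Middle of the third slot (forward right) at the plate's top: 26 mm forward and 22 mm right of the gate's centre. One to four dots on the deck just past each slot's end number the slots; the three dots of the third are yellow, the others white.
- knob: Red ball knob, 40 mm diameter, on the gearstick; origin at the ball's centre, 210 mm from the stick's pivot (at 0, 0, 20 mm in the winder's frame), about 210 to 230 mm above the table. Its z axis lies along the stick, a 10 mm round rod; black collar of 20 mm diameter just under the ball. In the winder's frame x = 210 cos(select) sin(shift), y = -210 sin(select).
- shift (a joint): Fore-and-aft angle of the gearstick, rad: 0 upright (neutral), + forward, end stops at -0.31 and 0.31 (fully home in a slot). The stick can cross sideways only while this is within about 0.05 of 0. Needs 2 to 5 N at the knob to move; stays where it is left.
- select (a joint): Sideways angle of the gearstick, rad: + to the operator's right (winder's -y), end stops at -0.216 (line of first and second) and 0.216 (line of third and fourth). It starts on the left line, anywhere from first through neutral to second. Needs 2 to 5 N at the knob; stays where it is left.
- bobbin: Loose orange bobbin, 42 mm diameter, 36 mm high, standing on the winder's deck to the right of the gate; origin at the centre of its underside. Leave alone.
- spray: Loose can with a green label, 52 mm diameter, 150 mm high, standing on the table to the right of the winder; origin at the centre of its underside. Leave alone.
- driver: Loose screwdriver with yellow handle, 150 mm long, 26 mm high, lying on the winder's deck to the left of the gate, its x axis (tip end) roughly along the winder's x. Origin on its underside. Leave alone.

How it is judged:
On the way:
1. the gearstick has crossed neutral to the right-hand line (value of joint select above 0.15 rad and value of joint shift between -0.12 and 0.12 rad), for 0.05 s.
At the end, for the whole second after the job is handed in: The gearstick rests in the third slot, within 0.04 rad (8 mm at the knob) of its forward stop and on the right-hand line (select over 0.13 rad), and each bystander is within 20 mm of where it began (value of joint shift above 0.27 rad and value of joint select above 0.13 rad and linear speed of knob below 0.02 m/s and distance of each of bobbin, spray, driver from where it was at the start of the episode below 0.02 m); the robot touches nothing.
It fails at once if the stick or knob is taken between the fingers (grasp point inside the knob or astride the stick) (x of the grasp point in the frame of knob between -0.011 and 0.011 m and y of the grasp point in the frame of knob between -0.011 and 0.011 m and z of the grasp point in the frame of knob below 0.03 m).
It fails at once if the winder or its stick is shoved or squeezed with more than 45 N (contact force between the arm and winder above 45 N).
It fails at once if a bystander is pushed over, shifted or lifted by more than 30 mm (distance of any of bobbin, spray, driver from where it was at the start of the episode above 0.03 m).
It also fails if it takes over 51 s, if anything falls off the work surface, if the arm or the gripper's body presses on something with over 40 N, if the wrist force passes 120 N, or if a joint passes its speed limit or range.

## Working session

There is one attempt and no reset: what is moved stays moved. The work goes in short steps, Python scripts to look and compute and a tool call to move; the robot and the scene stay as the last step left them, time stands still between calls to the robot, and variables do not carry over. Pictures are saved under pics/ and viewed, at most 10 in all, crops included, and the job is handed in when it is done.

Besides the shell and the picture viewer there is one more tool, called after "Emit:" as name(argument=value, ...), one argument or row to a line, values as JSON. drive_tool: Moves the arm, as the interface text tells. Its arguments: {"type":"object","properties":{"series":{"type":"array"}},"required":["series"]}

```bash
mkdir -p pics; cat > h.py <<'E'
from bench import *
import cv2,numpy as np
def pts(c):
    z=c["z_map"];h,w=z.shape
    uv=np.stack(np.meshgrid(np.arange(w),np.arange(h)),-1).reshape(-1,1,2).astype(np.float32)
    n=cv2.undistortPoints(uv,c["camera_matrix"],np.array(c["D"])).reshape(h,w,2)
    P=np.dstack([n*z[...,None],z])
    return (P-np.array(c["t"]))@np.array(c["R"])
def mask(c,lo,hi):
    m=cv2.inRange(cv2.cvtColor(c["color"],cv2.COLOR_BGR2HSV),lo,hi)
    return (m>0)&(c["z_map"]>0)
E
python3 - <<'E'
from h import *
ims=[]
for n in("scene","top"):
    c=capture(n);ims.append(c["color"]);P=pts(c)
    for k,lo,hi in(("red",(0,150,70),(6,255,255)),("red2",(174,150,70),(180,255,255)),("blue",(100,100,40),(130,255,255)),("yel",(22,120,100),(34,255,255)),("green",(40,100,50),(85,255,255)),("orange",(8,150,100),(19,255,255))):
        m=mask(c,lo,hi)
        nn,l,s,ce=cv2.connectedComponentsWithStats(m.astype(np.uint8))
        for i in range(1,nn):
            if s[i,4]>12:
                q=P[l==i];print(n,k,s[i,4],ce[i].round(),np.median(q,0).round(3),np.percentile(q,2,0).round(3),np.percentile(q,98,0).round(3))
cv2.imwrite("pics/a.png",ims[0]);cv2.imwrite("pics/b.png",ims[1])
print(get_state())
E
```

```text
scene red 1781 [519.  14.] [ 0.714  1.719 -0.307] [ 0.571  1.597 -0.503] [ 0.825  2.039 -0.3  ]
scene red 57 [491.  35.] [ 0.632  1.6   -0.391] [ 0.599  1.593 -0.426] [ 0.671  1.61  -0.364]
scene red 337 [554.  49.] [ 0.915  2.031 -0.596] [ 0.889  2.017 -0.659] [ 0.965  2.043 -0.476]
scene red 63 [508.  36.] [ 0.704  1.601 -0.363] [ 0.68   1.59  -0.399] [ 0.737  1.613 -0.334]
scene red 274 [496.  51.] [ 0.694  1.601 -0.462] [ 0.571  1.588 -0.485] [ 0.785  1.612 -0.415]
scene red 36 [524.  44.] [ 0.783  1.602 -0.374] [ 0.764  1.593 -0.445] [ 0.787  1.754 -0.339]
scene red 22 [498.  44.] [ 0.679  1.6   -0.42 ] [ 0.663  1.592 -0.432] [ 0.698  1.611 -0.408]
scene red 19 [515.  44.] [ 0.742  1.601 -0.388] [ 0.734  1.588 -0.401] [ 0.753  1.608 -0.369]
scene red 21 [517.  48.] [ 0.758  1.599 -0.403] [ 0.745  1.59  -0.427] [ 0.77   1.611 -0.383]
scene red 592 [518. 133.] [0.871 0.516 0.059] [0.813 0.503 0.053] [0.929 0.594 0.065]
scene red 475 [267. 169.] [0.551 0.018 0.236] [0.484 0.006 0.102] [0.565 0.128 0.243]
scene red 790 [491. 193.] [0.871 0.317 0.059] [0.812 0.304 0.053] [0.929 0.396
[... 2844 characters left out ...]
0.103  0.149]
{'t': 0.1, 'joints': array([-1.42928802e+00,  3.81148968e-01,  1.29811708e+00, -1.25370413e-07,
        1.46362027e+00, -2.15315461e-01]), 'joint_vel': array([ 0.00046514, -0.00102104, -0.00086676, -0.00055088,  0.00071165,
       -0.00086445]), 'tau': array([ 4.33739347e-03, -4.38648999e+01, -2.24910057e+01,  7.14420341e-02,
        3.41784081e-02, -7.27502402e-05]), 'position': array([ 0.19206333, -0.51506935,  0.19971152]), 'eef_rot': array([-6.46396608e-04,  9.84126564e-01,  1.77466861e-01,  2.38028174e-05]), 'ft_force': array([-0.3465637 ,  0.73320638, -0.03614516]), 'moment': array([ 0.00784067, -0.02096318, -0.00614478]), 'grasp_force': 0.0, 'width': 0.08818245940432864}
```

View pics/a.png

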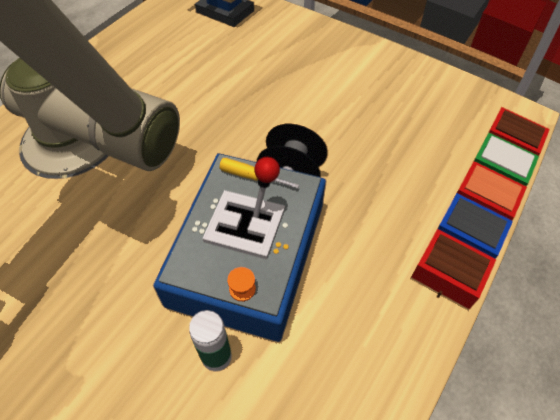

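View pics/b.png

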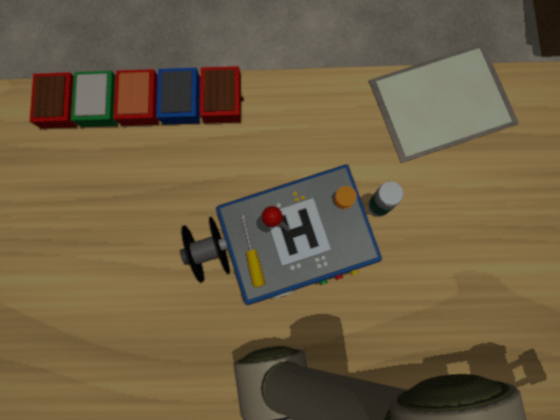

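The scene view shows the red knob at (267,169) leaning towards the first slot. The top view shows the knob at (272,216), the gate plate around (300,232), and the three yellow dots at (298,196). Next I need the winder's pose from the plate.

```bash
cat >> h.py <<'E'
def knob(c):
    m=mask(c,(0,150,60),(6,255,255));P=pts(c)
    m&=(P[...,2]>.19)&(P[...,2]<.27)&(P[...,0]<.75)
    q=P[m]
    f=np.linalg.lstsq(np.c_[2*q,np.ones(len(q))],(q**2).sum(1),rcond=None)[0] if len(q)>10 else np.zeros(4)
    r=np.sqrt(max(0,f[3]+f[:3]@f[:3]))
    return f[:3].round(4),r.round(4),len(q)
def wf(p,o,yaw):
    d=np.asarray(p)[:2]-o;return np.array([[np.cos(yaw),np.sin(yaw)],[-np.sin(yaw),np.cos(yaw)]])@d
E
python3 - <<'E'
from h import *
c=capture("top");P=pts(c)
print(knob(c),knob(capture("scene")))
def fit(m,n):
    q=P[m][:,:2].astype(np.float32);r=cv2.minAreaRect(q*1000);print(n,len(q),r)
hsv=cv2.cvtColor(c["color"],cv2.COLOR_BGR2HSV)
reg=(P[...,0]>.35)&(P[...,0]<.7)&(abs(P[...,1])<.2)
z=P[...,2]
m=(reg&(z>.112)&(z<.13)&(hsv[...,1]<40)&(hsv[...,2]>150)).astype(np.uint8)
n,l,s,ce=cv2.connectedComponentsWithStats(m);i=1+s[1:,4].argmax();fit(l==i,"plate");print(s[i],np.median(P[l==i],0))
m=cv2.morphologyEx((reg&(z>.095)&(z<.128)).astype(np.uint8),cv2.MORPH_OPEN,np.ones((7,7)))
fit(m>0,"box")
b=reg&(hsv[...,0]>100)&(hsv[...,0]<130)&(hsv[...,1]>100)&(z>.09);fit(b,"blue")
E
```

```text
(array([0.5448, 0.0236, 0.2259]), np.float64(0.0186), 309) (array([0.5469, 0.025 , 0.224 ]), np.float64(0.0193), 471)Traceback (most recent call last):
  File "<stdin>", line 10, in <module>
ValueError: attempt to get argmax of an empty sequence
```

```bash
python3 - <<'E'
from h import *
c=capture("top");P=pts(c)
def fit(m,n):
    q=P[m][:,:2].astype(np.float32);r=cv2.minAreaRect(q*1000);print(n,len(q),r)
hsv=cv2.cvtColor(c["color"],cv2.COLOR_BGR2HSV)
z=P[...,2]
reg=(P[...,0]>.35)&(P[...,0]<.7)&(abs(P[...,1]+.02)<.19)
print(hsv[245,288],P[245,288],hsv[258,312],hsv[270,330])
m=(reg&(z>.1)&(z<.135)&(hsv[...,1]<60)&(hsv[...,2]>135)).astype(np.uint8)
n,l,s,ce=cv2.connectedComponentsWithStats(m);i=1+s[1:,4].argmax();fit(l==i,"plate");print(s[i],np.median(P[l==i],0))
m=cv2.morphologyEx((reg&(z>.095)&(z<.128)).astype(np.uint8),cv2.MORPH_OPEN,np.ones((7,7)))
fit(m>0,"box")
fit(reg&(hsv[...,0]>100)&(hsv[...,0]<130)&(hsv[...,1]>100)&(z>.09)&(z<.12),"blue")
E
```

```text
[38 33 31] [ 0.50207247 -0.00366415  0.11010157] [53 11 97] [ 45  10 100]
plate 1398 ((528.7919311523438, -23.872962951660156), (110.02902221679688, 100.96876525878906), 17.032243728637695)
[ 272  199   58   65 1398] [ 0.51651734 -0.0298971   0.12195163]
box 13224 ((528.8553466796875, -23.015090942382812), (220.12196350097656, 300.1634521484375), 16.72462272644043)
blue 1396 ((525.7723388671875, -15.460662841796875), (216.25450134277344, 314.8186950683594), 16.676130294799805)
```

Emit:
drive_tool(
  series=[
    [[0,0,0.13],0,0],
    [[0,0,0.27],0,0],
    [[0,0,0.4],0,0],
    [[0,0,0.55],0,0],
    [[0,0,0.55],0,0],
  ],
)

```text
t: 0.67
position: [0.1923, -0.5163, 0.3727]
eef_rot: [0.006, 0.984, 0.178, -0.0]
ft_force: [-0.6, -0.7, 1.8]
width: 0.0569
grasp_force: 0.0
```

Emit:
drive_tool(
  series=[
    [[0.5,0.7,0],-0.04,0],
    [[0.5,0.7,0],-0.04,0],
    [[0.5,0.7,0],-0.04,0],
    [[0.5,0.7,0],-0.04,0],
    [[0.5,0.7,0],-0.04,0],
    [[0.5,0.7,0],-0.04,0],
    [[0.5,0.7,0],-0.04,0],
    [[0.5,0.7,0],-0.04,0],
  ],
)

```text
t: 1.33
position: [0.3431, -0.3034, 0.3656]
eef_rot: [0.0, 0.989, 0.148, 0.0]
ft_force: [0.4, 0.0, 0.7]
width: 0.0036
grasp_force: 0.0
```

Emit:
drive_tool(
  series=[
    [[0.85,1,0],0,0],
    [[0.85,1,0],0,0],
    [[0.85,1,0],0,0],
    [[0.85,1,0],0,0],
    [[0.85,1,0],0,0],
    [[0.85,1,0],0,0],
    [[0.85,1,0],0,0],
    [[0.85,1,0],0,0],
  ],
)

```text
t: 2.0
position: [0.5592, -0.0513, 0.3647]
eef_rot: [0.0, 0.989, 0.146, -0.0]
ft_force: [-0.0, -0.8, 0.6]
width: 0.0004
grasp_force: 0.0
```

Emit:
drive_tool(
  series=[
    [[0.13,0.31,0],0,0],
    [[0.13,0.31,0],0,0],
    [[0.13,0.31,0],0,0],
    [[0.13,0.31,-0.1],0,0],
    [[0.13,0.31,-0.2],0,0],
    [[0.13,0.31,-0.3],0,0],
    [[0.13,0.31,-0.3],0,0],
  ],
)

```text
t: 2.58
position: [0.5952, 0.0403, 0.2687]
eef_rot: [-0.001, 0.989, 0.146, -0.006]
ft_force: [-0.3, 0.2, -1.0]
width: 0.0007
grasp_force: 0.0
```

```bash
python3 - <<'E'
from h import *
c=capture("scene");print(knob(c),knob(capture("top")));cv2.imwrite("pics/c.png",cv2.resize(c["color"][60:340,100:400],None,fx=2,fy=2))
o=np.array([.5288,-.0235]);y=np.radians(16.8);s=get_state();print(s["position"],s["ft_force"],wf(s["position"],o,y),wf(knob(c)[0],o,y))
E
```

```text
(array([0.547 , 0.0247, 0.2243]), np.float64(0.0191), 484) (array([0., 0., 0.]), np.float64(0.0), 0)
[0.59731934 0.04028971 0.27534895] [ 0.39529914 -0.26486478  0.06734138] [0.08403216 0.04126287] [0.03135455 0.04088242]
```

View pics/c.png

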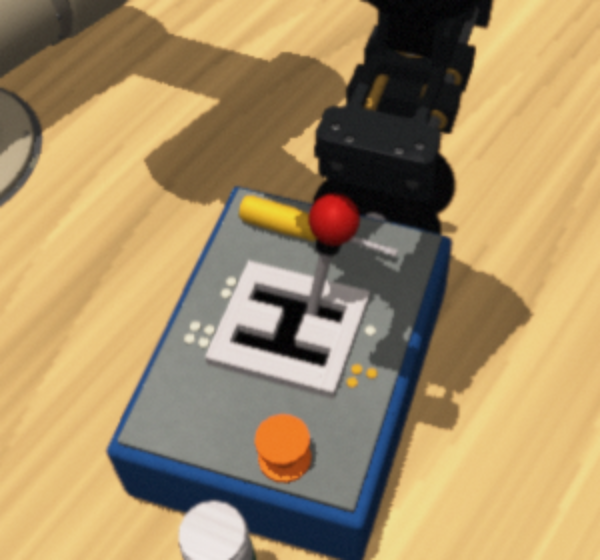

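Emit:
drive_tool(
  series=[
    [[0,0,-0.11],0,0],
    [[0,0,-0.22],0,0],
    [[0,0,-0.23],0,0],
    [[-0.03,-0.009,-0.23],0,0],
    [[-0.06,-0.018,-0.23],0,0],
    [[-0.07,-0.021,-0.23],0,0],
    [[-0.08,-0.024,-0.23],0,0],
    [[-0.09,-0.027,-0.23],0,0],
  ],
)

```text
t: 3.35
position: [0.5707, 0.0332, 0.2079]
eef_rot: [0.0, 0.989, 0.146, 0.001]
ft_force: [-0.2, -0.0, -0.2]
width: 0.0006
grasp_force: 0.0
```

Emit:
drive_tool(
  series=[
    [[-0.01,-0.003,0],0,0],
    [[-0.02,-0.006,0],0,0],
    [[-0.03,-0.009,0],0,0],
    [[-0.04,-0.012,0],0,0],
    [[-0.05,-0.015,0],0,0],
    [[-0.05,-0.015,0],0,0],
  ],
)

```text
t: 3.85
position: [0.5545, 0.0289, 0.2063]
eef_rot: [-0.0, 0.989, 0.146, -0.0]
ft_force: [0.0, 0.4, -0.3]
width: 0.0004
grasp_force: 0.0
```

```bash
cat > k.py <<'E'
from h import *
c=capture("scene");k=knob(c)
o=np.array([.5288,-.0235]);y=np.radians(16.8);s=get_state();print(s["t"],s["position"],s["ft_force"],"tool",wf(s["position"],o,y),"knob",wf(k[0],o,y),k)
E
python3 k.py
```

```text
3.9 [0.55479137 0.02899116 0.20636874] [-0.45968385  0.26712861  0.49002613] tool [0.04005366 0.04273848] knob [-0.4994383   0.17533702] (array([0., 0., 0.]), np.float64(0.0), 1)
```

```bash
python3 - <<'E'
from h import *
a=capture("scene")["color"][60:340,100:400];b=capture("wrist")["color"][:,:]
cv2.imwrite("pics/d.png",np.hstack([cv2.resize(a,(400,373)),cv2.resize(b,(400,373))]))
c=capture("top");print(knob(c))
E
```

```text
(array([0.5382, 0.0213, 0.233 ]), np.float64(0.0098), 57)
```

View pics/d.png

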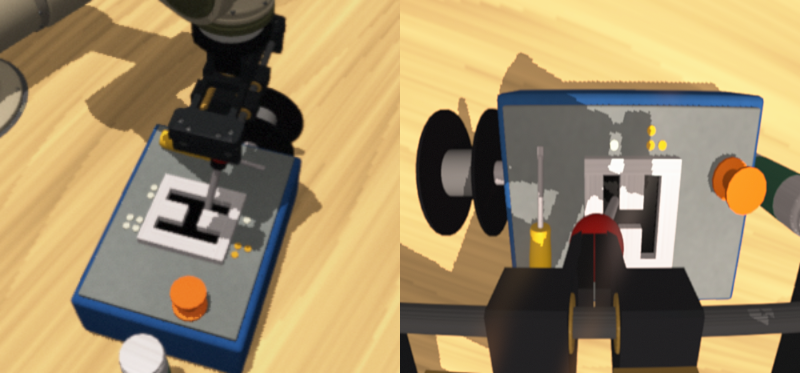

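The scene view (left) has the knob hidden under the gripper body. The wrist view (right) shows red around the fingertips at (597,240). I'll get the knob position from depth.

```bash
python3 - <<'E'
from h import *
o=np.array([.5288,-.0235]);y=np.radians(16.8)
for n in("top","wrist"):
    c=capture(n);P=pts(c);m=mask(c,(0,140,40),(7,255,255))|mask(c,(174,140,40),(180,255,255));m&=(P[...,2]>.17)&(P[...,2]<.27)&(P[...,0]<.7)
    q=P[m];w=np.array([[*wf(p,o,y),p[2]] for p in q]);print(n,len(q));print(np.percentile(w,[2,25,50,75,98],axis=0).round(3))
    # fixed-radius sphere fit
    from scipy.optimize import least_squares
    r=least_squares(lambda x:np.linalg.norm(w-x,axis=1)-.02,[.02,.045,.226],loss="soft_l1",f_scale=.002);print(r.x.round(4),r.cost)
    if n=="wrist": print(-np.array(c["R"]).T@c["t"])
E
```

```text
top 103
[[0.011 0.028 0.229]
 [0.014 0.036 0.234]
 [0.017 0.041 0.238]
 [0.021 0.046 0.24 ]
 [0.025 0.052 0.244]]
[0.0298 0.0406 0.2242] 5.623115176447036e-05
wrist 1318
[[0.033 0.024 0.223]
 [0.044 0.034 0.228]
 [0.046 0.041 0.231]
 [0.048 0.045 0.234]
 [0.05  0.055 0.258]]
[0.0299 0.0412 0.2368] 0.0029915328830131455
[0.63459483 0.05252879 0.39036702]
```

```bash
python3 - <<'E'
from h import *
o=np.array([.5288,-.0235]);y=np.radians(16.8)
c=capture("wrist");P=pts(c)
cv2.imwrite("pics/e.png",cv2.resize(c["color"][220:420,180:380],None,fx=3,fy=3,interpolation=cv2.INTER_NEAREST))
for v in range(225,420,10):
    print(v,[tuple(np.r_[wf(P[v,u],o,y),P[v,u,2]].round(3)) for u in(255,265,275,285)],c["color"][v,265])
E
```

```text
225 [(np.float64(0.014), np.float64(0.056), np.float64(0.11)), (np.float64(0.019), np.float64(0.047), np.float64(0.123)), (np.float64(0.019), np.float64(0.039), np.float64(0.121)), (np.float64(0.015), np.float64(0.031), np.float64(0.111))] [218 223 235]
235 [(np.float64(0.005), np.float64(0.056), np.float64(0.109)), (np.float64(0.01), np.float64(0.047), np.float64(0.121)), (np.float64(0.011), np.float64(0.039), np.float64(0.122)), (np.float64(0.006), np.float64(0.031), np.float64(0.111))] [244 247 252]
245 [(np.float64(0.046), np.float64(0.051), np.float64(0.219)), (np.float64(0.049), np.float64(0.045), np.float64(0.226)), (np.float64(0.049), np.float64(0.04), np.float64(0.227)), (np.float64(0.048), np.float64(0.035), np.float64(0.225))] [ 13  15 107]
255 [(np.float64(0.046), np.float64(0.05), np.float64(0.231)), (np.float64(0.046), np.float64(0.045), np.float64(0.232)), (np.float64(0.047), np.float64(0.04), np.float64(0.234)), (np.float64(0.046), np.float64(0.036), np.float64(0.232))] [ 17  21 126]
265 [(np.float64(0.049), np.float64(0.049), np.float64(0.247)), (np.float64(0.048), n
[... 3262 characters left out ...]
loat64(-0.284), np.float64(0.051), np.float64(-0.0)), (np.float64(-0.285), np.float64(0.037), np.float64(-0.001)), (np.float64(-0.284), np.float64(0.023), np.float64(-0.0))] [134 211 246]
405 [(np.float64(-0.302), np.float64(0.065), np.float64(0.0)), (np.float64(-0.303), np.float64(0.051), np.float64(-0.0)), (np.float64(-0.302), np.float64(0.037), np.float64(-0.0)), (np.float64(-0.302), np.float64(0.023), np.float64(0.0))] [143 223 251]
415 [(np.float64(-0.322), np.float64(0.066), np.float64(-0.0)), (np.float64(-0.321), np.float64(0.051), np.float64(0.001)), (np.float64(-0.324), np.float64(0.037), np.float64(-0.002)), (np.float64(-0.324), np.float64(0.022), np.float64(-0.002))] [133 210 246]
```

View pics/e.png

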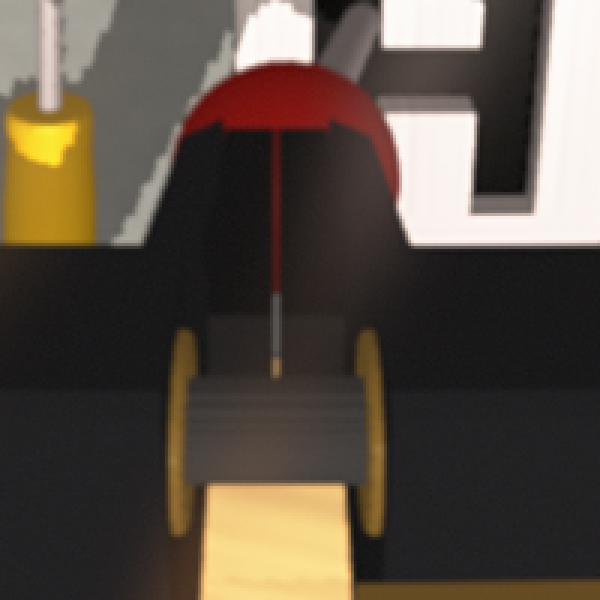

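The knob at (285,100) hasn't moved and the force reads zero, even though the fingers seem to be right at it. I'll back off forwards along the same line and check where the fingertips really are.

Emit:
drive_tool(
  series=[
    [[0.03,0.01,0],0,0],
    [[0.06,0.019,0],0,0],
    [[0.09,0.028,0],0,0],
    [[0.12,0.037,0],0,0],
    [[0.15,0.046,0],0,0],
    [[0.15,0.046,0],0,0],
  ],
)

```text
t: 4.7
position: [0.601, 0.0431, 0.2057]
eef_rot: [-0.0, 0.989, 0.147, -0.0]
ft_force: [-0.8, -0.3, -0.8]
width: 0.0004
grasp_force: 0.0
```

```bash
python3 k.py; python3 - <<'E'
from h import *
o=np.array([.5288,-.0235]);y=np.radians(16.8)
c=capture("wrist");P=pts(c);s=capture("scene")
cv2.imwrite("pics/f.png",np.hstack([cv2.resize(s["color"][60:340,100:400],(400,373)),cv2.resize(c["color"],(400,373))]))
for v in range(205,300,8):
    print(v,[np.r_[wf(P[v,u],o,y),P[v,u,2]].round(3).tolist() for u in(263,287)],c["color"][v,263])
print(get_state())
E
```

```text
4.75 [0.60023832 0.04295941 0.20580279] [-0.81282665  0.40250594  0.42561858] tool [0.08759818 0.04297494] knob [0.03123893 0.04049949] (array([0.547 , 0.0243, 0.2246]), np.float64(0.0188), 162)
205 [[0.079, 0.049, 0.11], [0.079, 0.03, 0.11]] [92 96 99]
213 [[0.072, 0.049, 0.11], [0.072, 0.03, 0.11]] [91 96 98]
221 [[0.065, 0.049, 0.109], [0.065, 0.03, 0.11]] [127 136 139]
229 [[0.058, 0.049, 0.108], [0.058, 0.029, 0.11]] [109 116 117]
237 [[0.056, 0.049, 0.122], [0.056, 0.03, 0.122]] [129 134 145]
245 [[0.049, 0.049, 0.122], [0.048, 0.03, 0.12]] [144 149 162]
253 [[0.042, 0.049, 0.121], [0.037, 0.029, 0.111]] [149 155 168]
261 [[0.035, 0.049, 0.122], [0.029, 0.029, 0.111]] [141 146 160]
269 [[0.097, 0.046, 0.251], [0.096, 0.036, 0.251]] [20 18 20]
277 [[0.096, 0.046, 0.257], [0.096, 0.036, 0.257]] [21 19 22]
285 [[0.096, 0.046, 0.264], [0.096, 0.036, 0.263]] [24 24 25]
293 [[0.096, 0.046, 0.27], [0.096, 0.037, 0.27]] [22 21 23]
{'t': 4.85, 'joints': array([-1.25438419e-01,  4.68472093e-01,  1.13570058e+00, -4.66499588e-05,
        1.53790783e+00,  1.15131025e+00]), 'joint_vel': array([-0.00072792, -0.00928273,  0.00555626, -0.00075634,  0.00048677,
       -0.00037147]), 'tau': array([ 9.71821533e-02, -4.85866714e+01, -2.33417809e+01,  5.11990639e-02,
       -7.39592942e-02,  3.18035993e-03]), 'position': array([0.59960665, 0.04280626, 0.20610958]), 'eef_rot': array([-4.31877054e-05,  9.89211309e-01,  1.46495481e-01, -2.41196049e-04]), 'ft_force': array([-0.15724681, -0.14180734,  0.07533648]), 'moment': array([ 0.02702694, -0.00978622, -0.01264368]), 'grasp_force': 0.0, 'width': 0.00021210977542117905}
```

View pics/f.png

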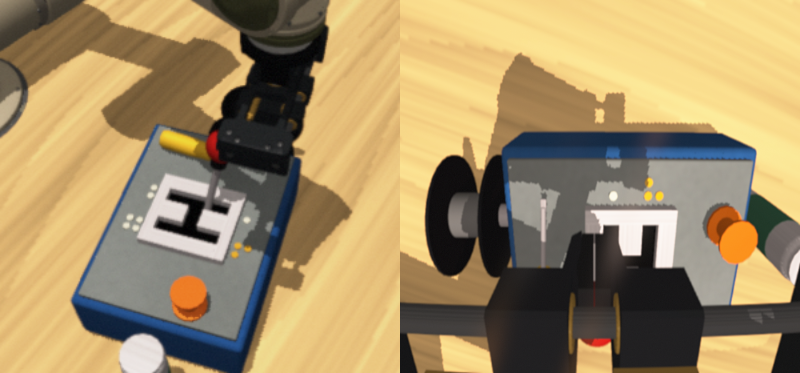

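The left view shows the gripper clear in front of the knob at (213,147). The right view shows the fingertips ending at row 233, about z 0.247 by depth. So the real tips sit about 40 mm above the reported TCP, and the fingers passed over the ball without touching it. I'll go about 26 mm lower and push again.

Emit:
drive_tool(
  series=[
    [[0,0,-0.04],0,0],
    [[0,0,-0.087],0,0],
    [[-0.03,-0.009,-0.087],0,0],
    [[-0.06,-0.018,-0.087],0,0],
    [[-0.08,-0.024,-0.087],0,0],
    [[-0.09,-0.027,-0.087],0,0],
    [[-0.1,-0.03,-0.087],0,0],
    [[-0.11,-0.033,-0.087],0,0],
  ],
)

```text
t: 5.52
position: [0.5674, 0.0329, 0.1808]
eef_rot: [0.0, 0.989, 0.146, 0.001]
ft_force: [2.4, 0.8, 2.9]
width: 0.0003
grasp_force: 1.3
```

Emit:
drive_tool(
  series=[
    [[-0.01,-0.003,0],0,0],
    [[-0.02,-0.006,0],0,0],
    [[-0.03,-0.009,0],0,0],
    [[-0.03,-0.009,0],0,0],
  ],
)

```text
t: 5.85
position: [0.5576, 0.03, 0.1802]
eef_rot: [0.0, 0.989, 0.146, -0.0]
ft_force: [1.2, -0.6, 1.0]
width: 0.0007
grasp_force: 0.6
```

```bash
cat > k2.py <<'E'
from h import *
from scipy.optimize import least_squares
o=np.array([.5288,-.0235]);y=np.radians(16.8);s=get_state()
print(s["t"],s["ft_force"].round(1),"tool",wf(s["position"],o,y).round(4),s["position"][2])
for n in("top","scene","wrist"):
    c=capture(n);P=pts(c);m=mask(c,(0,140,40),(7,255,255))|mask(c,(174,140,40),(180,255,255));m&=(P[...,2]>.18)&(P[...,2]<.25)&(P[...,0]<.7)
    q=P[m]
    if len(q)<25: print(n,len(q));continue
    w=np.array([[*wf(p,o,y),p[2]] for p in q])
    r=least_squares(lambda x:np.linalg.norm(w-x,axis=1)-.02,[*np.median(w,0)[:2],.226],loss="soft_l1",f_scale=.002);print(n,len(q),r.x.round(4),round(r.cost/len(q)*1e6,2))
E
python3 k2.py
```

```text
5.85 [ 1.2 -0.6  1. ] tool [0.043  0.0429] 0.1802451897777652
top 202 [0.0133 0.0404 0.2255] 0.64
scene 3
wrist 305 [0.0139 0.0405 0.2256] 0.32
```

The knob now follows the fingers: tool x minus knob x is 29.5 mm. I'll push to neutral, back off and move round to the knob's left side.

Emit:
drive_tool(
  series=[
    [[-0.012,-0.004,0],0,0],
    [[-0.024,-0.007,0],0,0],
    [[-0.036,-0.011,0],0,0],
    [[-0.045,-0.0135,0],0,0],
    [[-0.045,-0.0135,0],0,0],
    [[-0.02,-0.006,0],0,0],
    [[0.02,0.006,0],0,0],
    [[0.02,0.006,0],0,0],
  ],
)

```text
t: 6.67
position: [0.5651, 0.0325, 0.1796]
eef_rot: [-0.0, 0.989, 0.147, -0.0]
ft_force: [-1.5, -0.0, 0.0]
width: 0.0004
grasp_force: 0.0
```

Emit:
drive_tool(
  series=[
    [[-0.03,0.09,0],0,0],
    [[-0.05,0.17,0],0,0],
    [[-0.05,0.17,0],0,0],
    [[-0.05,0.17,0],0,0],
  ],
)

```text
t: 7.0
position: [0.5485, 0.0838, 0.18]
eef_rot: [0.0, 0.989, 0.147, -0.0]
ft_force: [0.3, -0.7, -0.6]
width: 0.0006
grasp_force: 0.0
```

```bash
python3 k2.py
```

```text
7.0 [ 0.3 -0.7 -0.6] tool [0.0499 0.097 ] 0.17995218429842214
top 342 [-0.0008  0.0404  0.2259] 0.47
scene 447 [0.0009 0.0416 0.2252] 0.39
wrist 133 [-0.0005  0.0416  0.2267] 0.03
```

Emit:
drive_tool(
  series=[
    [[-0.08,-0.024,0],0,0],
    [[-0.16,-0.048,0],0,0],
    [[-0.16,-0.048,0],0,0],
    [[-0.151,-0.078,0],0,0],
    [[-0.145,-0.098,0],0,0],
    [[-0.139,-0.118,0],0,0],
    [[-0.133,-0.138,0],0,0],
    [[-0.127,-0.158,0],0,0],
  ],
)

```text
t: 7.82
position: [0.5116, 0.0351, 0.1801]
eef_rot: [-0.0, 0.989, 0.146, 0.0]
ft_force: [-0.9, 2.6, 2.9]
width: 0.0003
grasp_force: 1.5
```

```bash
python3 k2.py
```

```text
7.8167 [-0.9  2.6  2.9] tool [0.0005 0.0611] 0.18014351861486802
top 0
scene 98 [0.0011 0.0279 0.228 ] 0.19
wrist 3878 [-0.0012  0.0269  0.2279] 0.16
```

Emit:
drive_tool(
  series=[
    [[0.008,-0.027,0],0,0],
    [[0.016,-0.054,0],0,0],
    [[0.024,-0.08,0],0,0],
    [[0.032,-0.107,0],0,0],
    [[0.04,-0.134,0],0,0],
    [[0.048,-0.16,0],0,0],
    [[0.056,-0.187,0],0,0],
    [[0.063,-0.21,0],0,0],
  ],
)

```text
t: 8.63
position: [0.5298, -0.0283, 0.1797]
eef_rot: [-0.0, 0.989, 0.146, -0.0]
ft_force: [-0.3, 2.2, -1.5]
width: 0.0007
grasp_force: 1.0
```

```bash
python3 k2.py
```

```text
8.6333 [-0.3  2.2 -1.5] tool [-0.0004 -0.0049] 0.17969582282158705
top 0
scene 66 [ 0.0006 -0.0383  0.2258] 0.19
wrist 4099 [-0.0012 -0.0391  0.2258] 0.15
```

Emit:
drive_tool(
  series=[
    [[0.003,-0.01,0],0,0],
    [[0.003,-0.01,0],0,0],
    [[-0.019,0.064,0],0,0],
    [[-0.019,0.064,0],0,0],
    [[-0.11,0.035,0],0,0],
    [[-0.21,0.006,0],0,0],
    [[-0.21,0.006,0],0,0],
    [[-0.156,-0.173,0],0,0],
  ],
)

```text
t: 9.45
position: [0.477, -0.0619, 0.1812]
eef_rot: [-0.0, 0.989, 0.149, 0.0]
ft_force: [1.7, -0.3, 1.2]
width: 0.0003
grasp_force: 0.0
```

```bash
python3 k2.py
```

```text
9.45 [ 1.7 -0.3  1.2] tool [-0.0607 -0.0218] 0.1811515721449534
top 0
scene 550 [ 0.0009 -0.0394  0.225 ] 0.34
wrist 8418 [-0.0011 -0.0405  0.2254] 0.1
```

Emit:
drive_tool(
  series=[
    [[0.017,-0.057,0],0,0],
    [[0.017,-0.057,0],0,0],
    [[0.081,-0.038,0],0,0],
    [[0.113,-0.028,0],0,0],
    [[0.138,-0.02,-0.005],0,0],
    [[0.163,-0.013,-0.01],0,0],
    [[0.188,-0.005,-0.015],0,0],
    [[0.213,0.003,-0.02],0,0],
  ],
)

```text
t: 10.27
position: [0.5431, -0.064, 0.174]
eef_rot: [-0.0, 0.989, 0.147, -0.0]
ft_force: [-2.4, 0.2, 1.3]
width: 0.0007
grasp_force: 1.0
```

```bash
python3 k2.py
```

```text
10.2667 [-2.4  0.2  1.3] tool [ 0.0019 -0.0429] 0.1739724393485591
top 0
scene 502 [ 0.0335 -0.0393  0.2226] 0.33
wrist 7808 [ 0.0315 -0.0404  0.2231] 0.11
```

Emit:
drive_tool(
  series=[
    [[0.02,0.006,-0.007],0,0],
    [[0.04,0.012,-0.014],0,0],
    [[0.06,0.018,-0.021],0,0],
    [[0.075,0.023,-0.025],0,0],
    [[0.085,0.026,-0.025],0,0],
    [[0.093,0.028,-0.025],0,0],
    [[0.093,0.028,-0.025],0,0],
  ],
)

```text
t: 11.0
position: [0.5708, -0.056, 0.1662]
eef_rot: [-0.0, 0.989, 0.147, -0.0]
ft_force: [-1.4, -0.4, -0.6]
width: 0.0002
grasp_force: 0.5
```

```bash
python3 k2.py
```

```text
11.0 [-1.4 -0.4 -0.6] tool [ 0.0308 -0.0432] 0.16620342725350426
top 0
scene 461 [ 0.0617 -0.0394  0.2162] 0.41
wrist 7884 [ 0.0597 -0.0404  0.2167] 0.11
```

Nearly home. I'll nudge in small steps until the stop shows in the force.

Emit:
drive_tool(
  series=[
    [[0.004,0.0012,0],0,0],
    [[0.008,0.0024,0],0,0],
    [[0.008,0.0024,0],0,0],
  ],
)

```text
t: 11.4
position: [0.5729, -0.0554, 0.1665]
eef_rot: [-0.0, 0.989, 0.146, -0.0]
ft_force: [-1.4, 0.0, -1.8]
width: 0.0005
grasp_force: 1.0
```

Emit:
drive_tool(
  series=[
    [[0.003,0.001,0],0,0],
    [[0.003,0.001,0],0,0],
  ],
)

```text
t: 11.57
position: [0.5739, -0.0551, 0.1666]
eef_rot: [-0.0, 0.989, 0.146, -0.0]
ft_force: [-2.8, -0.2, -1.1]
width: 0.0001
grasp_force: 1.0
```

Emit:
drive_tool(
  series=[
    [[0.003,0.001,0],0,0],
    [[0.006,0.002,0],0,0],
    [[0.006,0.002,0],0,0],
  ],
)

```text
t: 11.82
position: [0.5755, -0.0545, 0.1664]
eef_rot: [-0.0, 0.989, 0.146, -0.001]
ft_force: [-4.3, -0.2, -2.2]
width: 0.0005
grasp_force: 1.8
```

Emit:
drive_tool(
  series=[
    [[-0.06,-0.018,0],0,0],
    [[-0.16,-0.048,0],0,0],
    [[-0.2,-0.06,0.05],0,0],
    [[-0.2,-0.06,0.18],0,0],
    [[-0.2,-0.06,0.3],0,0],
    [[-0.3,-0.06,0.4],0,0],
    [[-0.3,-0.06,0.4],0,0],
    [[-0.3,-0.06,0.4],0,0],
  ],
)

```text
t: 12.48
position: [0.4861, -0.0727, 0.2887]
eef_rot: [0.001, 0.989, 0.146, 0.003]
ft_force: [0.8, -0.8, -0.7]
width: 0.0002
grasp_force: 0.0
```

```bash
python3 k2.py
```

```text
12.4833 [ 0.8 -0.8 -0.7] tool [-0.0551 -0.0348] 0.28872249188861515
top 0
scene 531 [ 0.0663 -0.0394  0.2147] 0.34
wrist 3001 [ 0.0643 -0.0406  0.2153] 0.18
```

```bash
python3 -c "
from bench import *
print(finish_job())"
```

```text
the job is handed in; nothing more can be done
None
```

The gearstick is fully forward in third: the last measurement put the knob 64–66 mm forward and about 40 mm right of the gate centre. The hand is clear and the job is handed in, verdict not shown. On the first pass the fingers missed the knob, because the tips sit about 40 mm above the reported TCP. That put the nominal grasp point about 10 mm from the knob's centre, inside the 11 mm no-grasp limit, though nothing was gripped and no failure was reported. I didn't re-measure the bobbin, spray can or screwdriver at the end, but the hand never went down near them.

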